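Brush out a moisture trap and clear its hidden drain

ROBOT

A 6-joint arm with a two-finger parallel gripper is mounted at the origin on a cart in front of the work surface, level with it; the furniture and walls round the work are solid. World frame = base frame: x ahead of the robot, y to its left, z up, the work surface at z = 0. Lengths are in m, angles in rad, forces in N, time in s.
With the tool pointing down it reaches from about 0.25 to 0.725 m from the base axis. Payload 4 kg.
Tool frame: the origin (TCP) lies midway between the tips of the shut fingers; the grasp point (between the pads) lies 19 mm behind it; z points along the fingers, y is the line along which they close (so a half turn about z gives the same grasp; the last joint's range is limited). The gripper opens to 85 mm and grips with 20 to 120 N. Pads are 22 mm wide; open, the fingers measure 114 mm over their backs; the gripper's body (76 mm by 85 mm) begins 54 mm behind the grasp point. The pads swing forward as they close: fully open they stand 13 mm farther back than shut.
Start: joints at [-1.245, 0.241, 0.005, 1.335, 0, 1.571], TCP at [0.16, -0.474, 0.231] pointing down, gripper open.
Joint ranges: [-2.72, 2.72], [-1.05, 1.87], [-1.09, 1.28], [-1.99, 2.15], [-1.42, 1.44], [-3.14, 3.14]. Speed limits (rad/s): [2.79, 2.79, 3.14, 3.14, 3.14, 3.14].

INTERFACE

Orientations are given as a unit quaternion [x, y, z, w].
In Python, from workcell import bot gives the robot as it stands. The module is installed in compiled form; this text tells all that it offers.
- The arm moves only by the tool drive_tool, never from a script. Its arguments are lists of equal length, an entry for each row: "slide": the shift along the tool's x, y, z scaled (see below), a list of three; "rotation": the turn, a rotation vector about the tool's x, y, z scaled (see below), a list of three. A call has exactly 8 rows; each row is the pose to reach, as a shift and turn from the pose commanded when the call began, along the tool's axes at that moment; what a row does not reach only later rows make up. The controller multiplies each number of a shift by 250 mm and each number of a turn by 0.5 rad. A row lasts 1/8 s, in which the tool goes at most 62.5 mm and 10.7 degrees, less where a joint would pass 70% of its speed; a pose out of reach is approached as far as the arm can. A call with a number of a shift or a turn outside -1 to 1 is refused whole. A call with a gripper value outside its range is refused whole. "gripper" is the opening, from 0 (shut) to 1 (fully open), set as the call begins (left out, the last holds). The fingers move at their own pace and stop on an object; the grip force is fixed at half the most. Time passes only in rows, so rows that repeat a pose let the fingers close, or fill a call up. It gives the time, the measured TCP pose, the force, the opening and the grip force at its end, in the units of the state.
- bot.get_obs(): the state, without advancing time (a new reading comes with each control period).
- bot.camera(name): name is "scene" or "side" or "wrist"; returns a dict with "image" (420x560x3 uint8, red, green, blue), "z_map" (420x560 float32, m along the optical axis (not along the pixel's ray), 0 where there is no reading), "camera_matrix" (3x3 intrinsics, pixels), "xyz" and "orientation" of the camera in the world. Camera axes: x right, y up, looking along -z (the intrinsics and any distortion apply to the point x, -y, -z); pixel columns grow to the right and rows downward; lengths in m; the calibration is good to about 2 mm. The wrist camera is an equidistant fisheye: a pixel r from the principal point sees the ray r / f radians off the axis. A picture is of the moment at which its call begins.
- bot.job_done(): hands the job in; it is judged then, once.
The state is a dict: "clock": time; "joint_pos": joint angles; "joint_vel": joint speeds; "tau": joint torques, N m; "eef_pos": TCP position; "tool_rot": TCP orientation; "ft_force": force on the tool from outside, world axes, zero at the start; "ft_torque": the same for the moment, N m; "grip_width": finger opening in m; "grasp_force": force on a finger pad.
Only numpy, scipy, OpenCV 4.12 (cv2) and the standard library are available. Lean on these libraries where they do the work, as an engineer would, in place of code of your own. Each camera call takes 0.05 s, during which the arm holds its last target. There are 200 camera calls.

TASK

Take the long brush from the beaker and scrub the inside of the steel moisture trap with three full strokes, each down until the brush's nose reaches the baffle at the bottom and back up until about half of its bristles show above the mouth. Then go down again, feel lightly over the baffle with the nose for the drain hole, which lies off centre in an unknown direction, and push the nose through the hole as far as it readily goes, twice, pulling it clear of the hole in between. Stand the brush back in the beaker, handle up, without ramming anything or disturbing the other things on the bench.

Things in the scene. Friction and masses are not known exactly. Their poses are not given: they have to be found in the camera images.
- brush_grip (a point): Long two-step brush, 197 mm, 0.15 kg, standing nose down in the beaker, leaning to any side by up to about 15 degrees. This point: the middle of its smooth round grey handle (22 mm thick, 66 mm long, top 37 mm above this point), where it is grasped. z axis: along the brush from nose to handle; its turn about z is of no matter.
- brush_nose (a point): Tip of the brush's nose, 160 mm from brush_grip along the brush, same axes. The nose is a stiff narrow tuft, 8 mm thick with a round end and 17 mm long, to feel with; above it the bristles widen to 56 mm.
- brush: The whole brush; origin at the nose tip, z along the brush. Bristles: widening from 17 mm above the tip, 56 mm thick from 36 to 70 mm, end at 77 mm; then a 5 mm wire stem, handle from 126 mm up. Each of the 8 bristle rows gives way inwards (0.07 N per mm, up to 19 mm): the brush slides into the narrower trap and can be moved 14 mm sideways in it against some 4 N.
- trap: Moisture trap, cover off: upright steel cylinder fixed to the bench, 66 mm outside, foot plate 108 mm and top flange 88 mm across, brass hose stubs at two sides. Origin: centre of the underside, z up. Its turn about z says nothing of the drain hole. Inside, a smooth chamber of 54 mm bore reaches from the mouth, 116 mm up, down to the baffle.
- trap_baffle (a point): Where the trap's axis meets the top face of its flat round baffle, 34 mm above the bench and 82 mm below the mouth. The baffle is 4 mm thick, held fast, and has one round 14 mm drain hole centred 12.5 mm from this point in an unknown direction, different each time. Below is 22 mm of empty sump; the nose goes 14 to 20 mm below the face before its bristles bear on the hole.
- trap_mouth (a point): Centre of the trap's open mouth, level with the flange's top. A full stroke lifts the nose about 40 to 55 mm off the baffle, so that half or more of the bristles stand out of the mouth while the nose stays inside.
- beaker: Clear glass beaker, loose, 0.32 kg, 95 mm high, 74 mm across (80 at the lip), in which the brush stands. z up, origin at the centre of its underside.
- beaker_floor (a point): Centre of the beaker's inner floor, 6 mm above the bench; the beaker is 68 mm wide inside and its lip 89 mm above this point.
- sand_timer_c (a point): Bystander: sand timer with green ends, standing, 42 mm across, 104 mm high; the point is its centre.
- sampler_tube_c (a point): Bystander: steel gas sampling tube lying in front, 22 mm thick, 163 mm long; the point is its centre.
- trap_cover: Bystander: the trap's round steel cover with a brass stub, lying on the bench, 88 mm across, 43 mm high; origin at the centre of its underside.

How it is judged:
On the way, in this order (a step that is already met when the one before it is completed fails the run):
1. first stroke: the nose of the brush comes down inside the trap to within 8 mm of the baffle (z of brush_nose in the frame of trap below 0.042 m and horizontal distance between brush_nose and trap_mouth below 0.026 m).
2. first stroke: the brush is drawn up until its nose is at least 30 mm above the baffle, still over the chamber (z of brush_nose in the frame of trap above 0.064 m and horizontal distance between brush_nose and trap_mouth below 0.026 m).
3. second stroke: the nose of the brush comes down inside the trap to within 8 mm of the baffle (all of step 1).
4. second stroke: the brush is drawn up until its nose is at least 30 mm above the baffle, still over the chamber (all of step 2).
5. third stroke: the nose of the brush comes down inside the trap to within 8 mm of the baffle (all of step 3).
6. third stroke: the brush is drawn up until its nose is at least 30 mm above the baffle, still over the chamber (all of step 4).
7. the nose has found the drain hole and stands at least 9 mm below the top face of the baffle (z of brush_nose in the frame of trap below 0.025 m and horizontal distance between brush_nose and trap_mouth below 0.026 m), for 0.05 s.
8. the nose is drawn back up out of the hole (z of brush_nose in the frame of trap above 0.034 m and horizontal distance between brush_nose and trap_mouth below 0.026 m).
9. the nose is pushed at least 9 mm down through the drain hole a second time (all of step 7), for 0.05 s.
At the end, for the whole second after the job is handed in: The brush stands released and at rest in the beaker, nose down within 40 mm of the middle of the beaker's floor and at most 23 mm above it, leaning less than 34 degrees; the beaker stands upright on the bench (horizontal distance between brush_nose and beaker_floor below 0.04 m and z of brush_nose in the frame of beaker below 0.029 m and angle between brush's own z axis and vertical below 0.6 rad and angle between beaker's own z axis and vertical below 0.1 rad and height (world z) of beaker below 0.01 m and linear speed of brush below 0.03 m/s and contact force between brush and the fingers below 0.1 N); the robot touches nothing.
It fails at once if the sand timer is moved by more than 30 mm (distance of sand_timer_c from where it was at the start of the episode above 0.03 m).
It fails at once if the sampling tube is moved by more than 30 mm (distance of sampler_tube_c from where it was at the start of the episode above 0.03 m).
It fails at once if the cover of the trap is moved by more than 30 mm (distance of trap_cover from where it was at the start of the episode above 0.03 m).
It fails at once if the brush is rammed against the trap with more than 45 N (contact force between brush and trap above 45 N).
It fails at once if the beaker is knocked over (angle between beaker's own z axis and vertical above 0.6 rad).
It also fails if it takes over 72 s, if anything falls off the work surface, if the arm or the gripper's body presses on something with over 40 N, if the wrist force passes 120 N, or if a joint passes its speed limit or range.

## Working session

There is one attempt and no reset: what is moved stays moved. The work goes in short steps, Python scripts to look and compute and a tool call to move; the robot and the scene stay as the last step left them, time stands still between calls to the robot, and variables do not carry over. Pictures are saved under pics/ and viewed, at most 10 in all, crops included, and the job is handed in when it is done.

Besides the shell and the picture viewer there is one more tool, called after "Call:" in YAML: its name, and indented under it one key for each argument. drive_tool: Moves the arm, as the interface text tells. Shifts and turns lie within -1 to 1; 1 stands for 250 mm of shift or 0.5 rad of turn. Its arguments: {"type":"object","properties":{"slide":{"type":"array","items":{"type":"array","items":{"type":"number"}}},"rotation":{"type":"array","items":{"type":"array","items":{"type":"number"}}},"gripper":{"type":"number"}},"required":["slide","rotation"]}

```bash
mkdir -p pics
cat > h.py <<'E'
import numpy as np, cv2
from scipy.spatial.transform import Rotation as R
from workcell import bot
def grab(n):
    c=bot.camera(n); np.savez(f'{n}.npz',**c); return c
def pts(c):
    K=np.array(c['camera_matrix']); z=c['z_map']; v,u=np.mgrid[:z.shape[0],:z.shape[1]]
    P=np.stack([(u-K[0,2])/K[0,0]*z,-(v-K[1,2])/K[1,1]*z,-z],-1)
    return P@R.from_quat(c['orientation']).as_matrix().T+np.array(c['xyz'])
E
python3 - <<'E'
from h import *
a=grab('scene');b=grab('side')
for n,c in (('scene',a),('side',b)):
    cv2.imwrite(f'pics/{n}0.png',c['image'][...,::-1]); print(n,c['xyz'],c['orientation'],c['camera_matrix'])
print(bot.get_obs())
E
```

```text
scene [0.0266075  0.69084098 0.90018402] [-0.12694122  0.35768163  0.86633479 -0.32467493] [[505.60004039   0.         287.480574  ]
 [  0.         505.60004039 205.11532326]
 [  0.           0.           1.        ]]
side [ 0.70541553 -0.50323924  1.02049398] [0.29517398 0.04639371 0.14035182 0.94393925] [[453.84202327   0.         280.92295914]
 [  0.         453.84202327 217.99596162]
 [  0.           0.           1.        ]]
{'clock': 0.1, 'joint_pos': array([-1.24502969e+00,  2.41340922e-01,  3.84592976e-03,  1.33522313e+00,
        3.49759188e-05,  1.57075698e+00]), 'joint_vel': array([ 2.25357052e-05, -2.75373552e-03,  1.52223315e-03, -5.02579181e-04,
        1.36355590e-03,  4.48611521e-04]), 'tau': array([-6.67947152e-04, -3.73137975e+01,  2.53010416e+01,  1.08653057e-02,
       -6.94023629e-05, -2.12405308e-05]), 'eef_pos': array([ 0.15984155, -0.4731485 ,  0.23049539]), 'tool_rot': array([ 9.86760171e-01,  1.62183355e-01, -1.38548036e-04, -9.51018817e-04]), 'ft_force': array([-0.09699741,  0.56996187, -0.25837168]), 'ft_torque': array([-0.01728808, -0.0227902 ,  0.01694361]), 'grasp_force': 0.0, 'grip_width': 0.08533529340290122}
```

View pics/scene0.png

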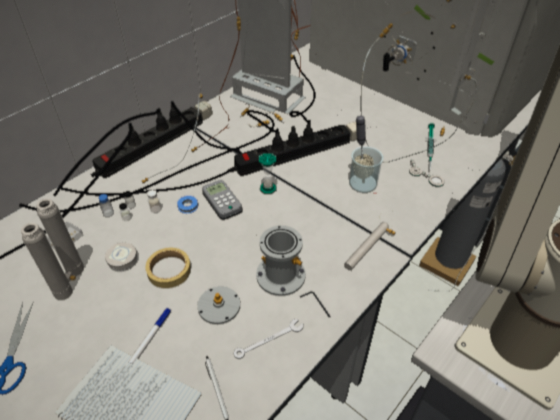

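View pics/side0.png

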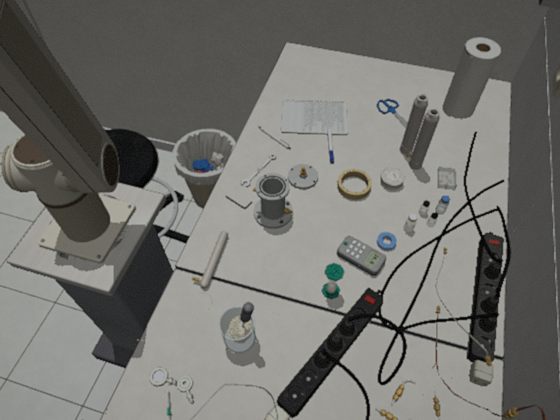

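The scene view shows the beaker at (365,170) with the handle at (361,128), the trap mouth at (283,240), the timer at (268,172) and the tube at (370,245). The side view shows the handle at (247,313), the beaker at (239,335), the trap mouth at (272,186) and the tube at (215,260).

```bash
cat > m.py <<'E'
from h import *
for n,(hu,hv),(bu,bv),(tu,tv) in (('scene',(361,128),(365,170),(281,245)),('side',(247,313),(239,330),(272,190))):
    c=np.load(n+'.npz'); P=pts(c); im=c['image'].astype(int); K=c['camera_matrix']
    def reg(u,v,du,dv): 
        return P[v-dv:v+dv,u-du:u+du].reshape(-1,3), im[v-dv:v+dv,u-du:u+du].reshape(-1,3)
    p,col=reg(tu,tv,40,40); s=p[np.abs(p[:,2]-.116)<.006]; 
    (cx,cy),r=cv2.minEnclosingCircle(s[:,:2].astype(np.float32)); print(n,'flange',len(s),s[:,2].mean(),cx,cy,r)
    p,col=reg(hu,hv,20,22); s=p[(p[:,2]>.115)&(p[:,2]<.25)]; print(' handle',len(s))
    if len(s):
        print(s.min(0),s.max(0)); 
        for z in np.arange(.115,.22,.012):
            q=s[np.abs(s[:,2]-z)<.006]
            if len(q)>2: print('  z',z.round(3),len(q),q.mean(0).round(4),np.ptp(q,0).round(3))
    p,col=reg(bu,bv,35,40); s=p[np.abs(p[:,2]-.093)<.006]
    if len(s)>5:
        (cx,cy),r=cv2.minEnclosingCircle(s[:,:2].astype(np.float32)); print(' lip',len(s),cx,cy,r)
    for z in (.02,.05,.08): 
        s=p[np.abs(p[:,2]-z)<.01]; print('  bk',z,len(s), s.min(0).round(3) if len(s) else '',s.max(0).round(3) if len(s) else '')
E
python3 m.py
python3 - <<'E'
from h import *
a=np.load('scene.npz')['image'][95:205,315:415];b=np.load('side.npz')['image'][285:375,190:290]
o=np.hstack([cv2.resize(a,(400,440),interpolation=2),cv2.resize(b,(400,360),interpolation=2).repeat(1,0) if 0 else cv2.copyMakeBorder(cv2.resize(b,(400,360),interpolation=2),0,80,0,0,0)])
cv2.imwrite('pics/crop0.png',o[...,::-1])
E
```

```text
scene flange 811 0.11502875248420043 0.46712565422058105 0.18647900223731995 0.04578075557947159
 handle 269
[ 0.51231901 -0.30032822  0.11509966] [ 0.61220239 -0.16084464  0.201792  ]
  z 0.115 8 [ 0.5739 -0.25    0.1178] [0.091 0.126 0.005]
  z 0.127 21 [ 0.5588 -0.2242  0.1274] [0.097 0.135 0.01 ]
  z 0.139 36 [ 0.5199 -0.1684  0.1391] [0.018 0.014 0.011]
  z 0.151 39 [ 0.5218 -0.1687  0.1509] [0.018 0.018 0.012]
  z 0.163 41 [ 0.5253 -0.1685  0.1625] [0.021 0.02  0.011]
  z 0.175 43 [ 0.5265 -0.1671  0.1751] [0.021 0.015 0.011]
  z 0.187 39 [ 0.5289 -0.1675  0.1873] [0.019 0.015 0.011]
  z 0.199 42 [ 0.5327 -0.1706  0.1969] [0.02  0.02  0.008]
 lip 229 0.49994486570358276 -0.17727038264274597 0.04256818816065788
  bk 0.02 342 [ 0.463 -0.316  0.01 ] [ 0.679 -0.137  0.03 ]
  bk 0.05 281 [ 0.464 -0.303  0.04 ] [ 0.675 -0.137  0.06 ]
  bk 0.08 472 [ 0.464 -0.214  0.07 ] [ 0.538 -0.137  0.09 ]
side flange 534 0.11609216507291602 0.4656715393066406 0.18532204627990723 0.04532601311802864
 handle 204
[ 0.51534077 -0.18736496  0.13619041] [ 0.54309069 -0.1669436   0.20259867]
  z 0.139 20 [ 0.5252 -0.1838  0.1405] [0.019 0.012 0.009]
  z 0.151 23 [ 0.5254 -0.1839  0.1517] [0.021 0.009 0.009]
  z 0.163 21 [ 0.5279 -0.1842  0.1633] [0.022 0.007 0.011]
  z 0.175 25 [ 0.5299 -0.1833  0.1747] [0.022 0.009 0.011]
  z 0.187 31 [ 0.5334 -0.1828  0.1882] [0.021 0.017 0.01 ]
  z 0.199 84 [ 0.5334 -0.1771  0.1982] [0.02  0.019 0.009]
 lip 272 0.4993361830711365 -0.17740795016288757 0.04050655663013458
  bk 0.02 121 [ 0.465 -0.214  0.01 ] [ 0.537 -0.159  0.03 ]
  bk 0.05 180 [ 0.465 -0.215  0.04 ] [ 0.537 -0.143  0.06 ]
  bk 0.08 503 [ 0.465 -0.215  0.07 ] [ 0.536 -0.143  0.09 ]
```

View pics/crop0.png

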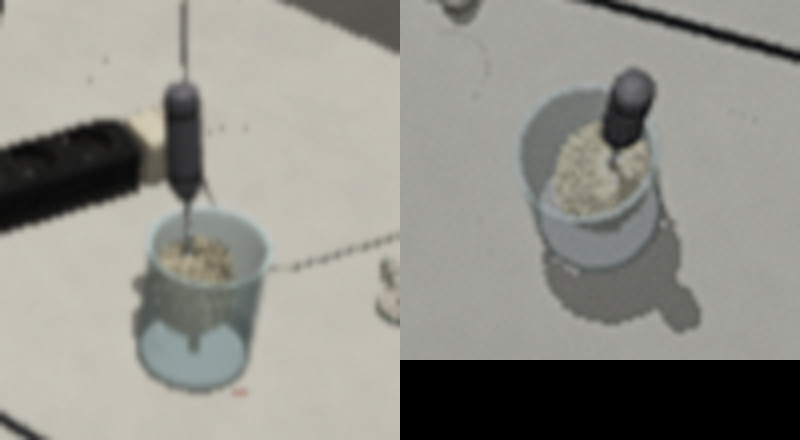

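```bash
cat >> h.py <<'E'
def to(pos,zax,yaw):
    """scaled slide/rotation from the present pose to TCP pos, tool z = zax, tool x at yaw"""
    o=bot.get_obs(); R0=R.from_quat(o['tool_rot']); z=np.array(zax,float); z/=np.linalg.norm(z)
    x=np.array([np.cos(yaw),np.sin(yaw),0]); x-=z*(x@z); x/=np.linalg.norm(x)
    R1=R.from_matrix(np.c_[x,np.cross(z,x),z])
    print('slide',(R0.inv().apply(np.array(pos)-o['eef_pos'])/.25).round(3),'rot',((R0.inv()*R1).as_rotvec()/.5).round(3))
def state():
    o=bot.get_obs(); m=R.from_quat(o['tool_rot']).as_matrix()
    print('t',o['clock'],'p',o['eef_pos'].round(4),'x',m[:,0].round(3),'z',m[:,2].round(3),'q',o['joint_pos'].round(2),'F',o['ft_force'].round(2),'M',o['ft_torque'].round(3),'w',round(o['grip_width'],4),round(o['grasp_force'],1))
E
cat > fit.py <<'E'
from h import *
from scipy.optimize import least_squares
def fitcyl(S,r=.011):
    c0=S.mean(0)
    f=lambda a: np.linalg.norm((S[:,:2]-(a[:2]+np.outer(S[:,2]-c0[2],a[2:])))*np.array([1/np.sqrt(1+a[2]**2),1/np.sqrt(1+a[3]**2)]),axis=1)-r
    g=least_squares(f,[c0[0],c0[1],0.1,0],loss='soft_l1',f_scale=.001); return g.x,c0[2],np.abs(g.fun).mean()
E
python3 - <<'E'
from fit import *
S=[]
for n,(u,v) in (('scene',(361,128)),('side',(247,313))):
    P=pts(np.load(n+'.npz'))[v-22:v+22,u-20:u+20].reshape(-1,3)
    P=P[(P[:,2]>.136)&(P[:,2]<.192)&(P[:,0]<.56)&(np.abs(P[:,1]+.175)<.03)]
    print(n,len(P),[np.round(k,4) for k in fitcyl(P)]); S.append(P); 
S=np.vstack(S); a,z0,e=fitcyl(S); print('both',a,z0,e)
d=np.r_[a[2:],1]; d/=np.linalg.norm(d)
for z in (.016,.03,.165,.2): print(z,a[:2]+(z-z0)*a[2:])
print('dir',d,np.degrees(np.arccos(d[2])))
# trap rim ring fit
for n,(u,v) in (('scene',(281,245)),('side',(272,190))):
    P=pts(np.load(n+'.npz'))[v-40:v+40,u-40:u+40].reshape(-1,3); P=P[np.abs(P[:,2]-.116)<.004]
    q=cv2.convexHull(P[:,:2].astype(np.float32)); print(cv2.fitEllipse(q)); print('median-ish', (P[:,:2].max(0)+P[:,:2].min(0))/2)
E
```

```text
scene 185 [array([ 0.53  , -0.1749,  0.1836,  0.0206]), np.float64(0.164), np.float64(0.0012)]
side 118 [array([ 0.5278, -0.1751,  0.1801,  0.0093]), np.float64(0.1656), np.float64(0.0004)]
both [ 0.52903861 -0.17508095  0.1734886   0.01557473] 0.1646586588878105 0.0011628555972125877
0.016 [ 0.50324803 -0.17739626]
0.03 [ 0.50567687 -0.17717822]
0.165 [ 0.52909783 -0.17507563]
0.2 [ 0.53516993 -0.17453051]
dir [0.17091512 0.01534369 0.98516628] 9.881003001113704
((0.4673386514186859, 0.1865994781255722), (0.08729470521211624, 0.09027905762195587), 45.26121520996094)
median-ish [0.46767773 0.18630148]
((0.46558505296707153, 0.18514005839824677), (0.08659998327493668, 0.08983835577964783), 17.159748077392578)
median-ish [0.46535637 0.18560038]
```

Run:
```python
from h import *
d=np.array([.171,.015,.985])
to(np.array([.5258,-.1754,.1473])+.1*d,-d,.6)
```

```text
slide [ 1.835 -0.644 -0.06 ] rot [ 0.124 -0.322 -0.56 ]
```

Call:
drive_tool:
  slide:
    - [0.13,-0.045,-0.005]
    - [0.26,-0.09,-0.01]
    - [0.4,-0.14,-0.015]
    - [0.55,-0.19,-0.02]
    - [0.7,-0.245,-0.025]
    - [0.83,-0.29,-0.03]
    - [0.94,-0.33,-0.03]
    - [1.0,-0.35,-0.03]
  rotation:
    - [0.01,-0.04,-0.07]
    - [0.03,-0.08,-0.14]
    - [0.045,-0.12,-0.21]
    - [0.06,-0.16,-0.28]
    - [0.08,-0.2,-0.35]
    - [0.09,-0.24,-0.42]
    - [0.11,-0.28,-0.49]
    - [0.124,-0.322,-0.56]
  gripper: 1

```text
clock: 1.1
eef_pos: [0.3698, -0.3096, 0.2383]
tool_rot: [0.95, 0.299, -0.085, -0.018]
ft_force: [-0.4, 0.5, -0.5]
grip_width: 0.0855
grasp_force: 0.0
```

Run:
```python
from h import *
state()
d=np.array([.171,.015,.985])
to(np.array([.5258,-.1754,.1473])+.1*d,-d,.6)
```

```text
t 1.1 p [ 0.3698 -0.3096  0.2383] x [ 0.807  0.571 -0.15 ] z [-0.172 -0.017 -0.985] q [-0.63  0.31  0.1   1.49 -0.11  1.91] F [-0.44  0.53 -0.46] M [-0.041 -0.145 -0.013] w 0.0855 0.0
slide [ 0.864 -0.057 -0.157] rot [0.002 0.003 0.006]
```

Call:
drive_tool:
  slide:
    - [0.12,-0.01,-0.02]
    - [0.25,-0.02,-0.045]
    - [0.38,-0.025,-0.07]
    - [0.52,-0.035,-0.095]
    - [0.66,-0.045,-0.12]
    - [0.78,-0.05,-0.14]
    - [0.85,-0.057,-0.155]
    - [0.864,-0.057,-0.157]
  rotation:
    - [0,0,0]
    - [0,0,0]
    - [0,0,0]
    - [0,0,0]
    - [0,0,0]
    - [0,0,0]
    - [0,0,0]
    - [0,0,0]

```text
clock: 2.1
eef_pos: [0.5427, -0.1747, 0.2455]
tool_rot: [0.951, 0.298, -0.085, -0.018]
ft_force: [0.2, -0.5, 0.1]
grip_width: 0.0853
grasp_force: 0.0
```

Run:
```python
from h import *
state()
d=np.array([.171,.015,.985])
to(np.array([.5258,-.1754,.1473]),-d,.6)
```

```text
t 2.1 p [ 0.5427 -0.1747  0.2455] x [ 0.808  0.57  -0.15 ] z [-0.172 -0.017 -0.985] q [-0.28  0.52  0.43  1.65 -0.06  2.26] F [ 0.2  -0.45  0.14] M [-0.003 -0.149 -0.01 ] w 0.0853 0.0
slide [ 0.003 -0.003  0.398] rot [0.002 0.003 0.003]
```

Call:
drive_tool:
  slide:
    - [0,0,0.06]
    - [0,0,0.13]
    - [0,0,0.2]
    - [0,0,0.27]
    - [0,0,0.33]
    - [0,0,0.37]
    - [0,0,0.395]
    - [0,0,0.398]
  rotation:
    - [0,0,0]
    - [0,0,0]
    - [0,0,0]
    - [0,0,0]
    - [0,0,0]
    - [0,0,0]
    - [0,0,0]
    - [0,0,0]

```text
clock: 3.1
eef_pos: [0.5252, -0.1773, 0.1482]
tool_rot: [0.951, 0.298, -0.084, -0.018]
ft_force: [0.4, 0.1, 0.6]
grip_width: 0.0859
grasp_force: 0.0
```

Call:
drive_tool:
  slide:
    - [0,0,0]
    - [0,0,0]
    - [0,0,0]
    - [0,0,0]
    - [0,0,0]
    - [0,0,0]
    - [0,0,0]
    - [0,0,0]
  rotation:
    - [0,0,0]
    - [0,0,0]
    - [0,0,0]
    - [0,0,0]
    - [0,0,0]
    - [0,0,0]
    - [0,0,0]
    - [0,0,0]
  gripper: 0

```text
clock: 4.1
eef_pos: [0.5256, -0.1774, 0.1487]
tool_rot: [0.951, 0.297, -0.084, -0.017]
ft_force: [0.1, -1.2, 4.4]
grip_width: 0.0207
grasp_force: 58.4
```

Run:
```python
from h import *
state()
a=grab('scene');b=grab('side')
o=np.hstack([cv2.resize(a['image'][60:210,290:440],(400,400),interpolation=2),cv2.resize(b['image'][240:390,160:310],(400,400),interpolation=2)])
cv2.imwrite('pics/grasp.png',o[...,::-1])
```

```text
t 4.1 p [ 0.5256 -0.1774  0.1487] x [ 0.809  0.569 -0.149] z [-0.169 -0.017 -0.985] q [-0.29  0.52  0.19  1.4  -0.07  2.25] F [ 0.12 -1.22  4.45] M [-0.137  0.134 -0.023] w 0.0207 58.4
```

View pics/grasp.png

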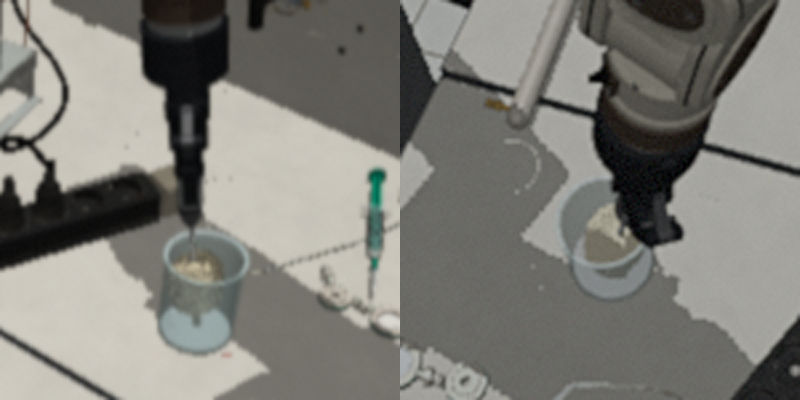

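The fingers hold the handle at (190,190) in the left panel, with the brush still in the beaker. Next I lift along the brush axis.

Call:
drive_tool:
  slide:
    - [0,0,-0.05]
    - [0,0,-0.12]
    - [0,0,-0.21]
    - [0,0,-0.31]
    - [0,0,-0.42]
    - [0,0,-0.53]
    - [0,0,-0.63]
    - [0,0,-0.68]
  rotation:
    - [0,0,0]
    - [0,0,0]
    - [0,0,0]
    - [0,0,0]
    - [0,0,0]
    - [0,0,0]
    - [0,0,0]
    - [0,0,0]
  gripper: 0

```text
clock: 5.2
eef_pos: [0.5549, -0.1741, 0.3171]
tool_rot: [0.951, 0.298, -0.083, -0.017]
ft_force: [-0.1, 0.6, -1.9]
grip_width: 0.0207
grasp_force: 58.6
```

Run:
```python
from h import *
state()
to([.4665,.186,.325],[0,0,-1],.9)
```

```text
t 5.2 p [ 0.5549 -0.1741  0.3171] x [ 0.809  0.569 -0.148] z [-0.169 -0.017 -0.986] q [-0.27  0.55  0.67  1.85 -0.06  2.27] F [-0.09  0.56 -1.88] M [-0.016 -0.256 -0.032] w 0.0207 58.6
slide [ 0.529 -1.386  0.004] rot [-0.209  0.271 -0.585]
```

Call:
drive_tool:
  slide:
    - [0.04,-0.1,0]
    - [0.1,-0.25,0]
    - [0.16,-0.4,0]
    - [0.21,-0.55,0]
    - [0.27,-0.7,0]
    - [0.32,-0.83,0]
    - [0.36,-0.93,0]
    - [0.38,-1.0,0]
  rotation:
    - [-0.02,0.03,-0.06]
    - [-0.05,0.06,-0.13]
    - [-0.08,0.1,-0.21]
    - [-0.1,0.14,-0.29]
    - [-0.13,0.18,-0.38]
    - [-0.16,0.22,-0.47]
    - [-0.19,0.25,-0.54]
    - [-0.209,0.271,-0.585]

```text
clock: 6.2
eef_pos: [0.4897, 0.0865, 0.3224]
tool_rot: [0.9, 0.436, -0.001, -0.0]
ft_force: [0.4, -0.3, -0.8]
grip_width: 0.0207
grasp_force: 58.9
```

```bash
cat > nose.py <<'E'
from fit import *
# brush stem/nose in the hand: cloud below the fingers
def cloud():
    o=bot.get_obs(); m=R.from_quat(o['tool_rot']).as_matrix(); out={}
    for n in ('scene','side'):
        P=pts(grab(n)).reshape(-1,3); L=(P-o['eef_pos'])@m
        k=(np.linalg.norm(L[:,:2],axis=1)<.05)&(L[:,2]>.012)&(L[:,2]<.17)
        L=L[k]; out[n]=L
        for a,b in ((.015,.04),(.07,.10),(.10,.115),(.115,.125),(.125,.15)):
            q=L[(L[:,2]>a)&(L[:,2]<b)]
            if len(q)>1: print(n,a,len(q),q.mean(0).round(4),'mid',((q.max(0)+q.min(0))/2).round(4),np.ptp(q,axis=0).round(3))
        print(' zmax',np.sort(L[:,2])[-5:].round(4))
    return out
E
python3 - <<'E'
from h import *
state()
to([.4665,.186,.325],[0,0,-1],.9)
import nose; nose.cloud()
E
```

```text
t 6.2 p [0.4897 0.0865 0.3224] x [ 0.62   0.784 -0.001] z [-0.002 -0.    -1.   ] q [0.17 0.22 0.21 1.56 0.   2.41] F [ 0.44 -0.26 -0.76] M [-0.049  0.025  0.005] w 0.0207 58.9
slide [ 0.254 -0.32  -0.01 ] rot [-0.002  0.003  0.004]
scene 0.015 33 [ 0.0034 -0.0043  0.024 ] mid [ 0.0033 -0.0046  0.0268] [0.015 0.012 0.023]
scene 0.07 455 [ 0.0034 -0.0105  0.0821] mid [0.0015 0.0009 0.085 ] [0.054 0.057 0.03 ]
scene 0.1 119 [ 0.0053 -0.016   0.1065] mid [ 0.0018 -0.0079  0.1075] [0.051 0.039 0.015]
scene 0.115 11 [ 0.0086 -0.0124  0.1173] mid [ 0.0089 -0.0108  0.1183] [0.033 0.021 0.007]
scene 0.125 14 [ 0.0013 -0.0011  0.1399] mid [ 0.0005 -0.0014  0.139 ] [0.006 0.005 0.013]
 zmax [0.1417 0.1421 0.1439 0.1448 0.1454]
side 0.015 13 [-0.0014  0.0024  0.0251] mid [0.0003 0.0022 0.0274] [0.017 0.009 0.023]
side 0.07 316 [-0.0052  0.0068  0.0809] mid [ 0.0006 -0.0019  0.085 ] [0.055 0.056 0.03 ]
side 0.1 69 [-0.0073  0.0136  0.1064] mid [-0.0037  0.004   0.1071] [0.045 0.039 0.014]
 zmax [0.1135 0.1138 0.1139 0.1171 0.1427]
```

Call:
drive_tool:
  slide:
    - [0.03,-0.04,0]
    - [0.08,-0.1,0]
    - [0.13,-0.16,0]
    - [0.18,-0.23,0]
    - [0.22,-0.28,0]
    - [0.245,-0.31,0]
    - [0.25,-0.32,0]
    - [0.25,-0.32,0]
  rotation:
    - [0,0,0]
    - [0,0,0]
    - [0,0,0]
    - [0,0,0]
    - [0,0,0]
    - [0,0,0]
    - [0,0,0]
    - [0,0,0]

```text
clock: 7.3
eef_pos: [0.4666, 0.1837, 0.3224]
tool_rot: [0.901, 0.435, -0.001, 0.0]
ft_force: [0.9, 1.1, -1.9]
grip_width: 0.0207
grasp_force: 58.9
```

Run:
```python
from h import *
state()
to([.466,.185,.180],[0,0,-1],.9)
a=grab('scene');b=grab('side')
import numpy as np
# measure rim relative to bristles in same images
o=bot.get_obs()
for n,c in (('scene',a),('side',b)):
    P=pts(c).reshape(-1,3); P=P[np.linalg.norm(P[:,:2]-[.4665,.186],axis=1)<.06]
    f=P[np.abs(P[:,2]-.116)<.004]; h=cv2.convexHull(f[:,:2].astype(np.float32)); print(n,cv2.fitEllipse(h)[:2],len(f),(f.max(0)+f.min(0))/2)
    q=P[(P[:,2]>.22)&(P[:,2]<.255)]; print(' bristle mid',(q.max(0)+q.min(0))/2,np.ptp(q,axis=0))
    q=P[(P[:,2]>.17)&(P[:,2]<.196)]; print(' nose',len(q),q.mean(0) if len(q) else'', q[:,2].min() if len(q) else '')
o=np.hstack([cv2.resize(a['image'][150:300,210:360],(400,400),interpolation=2),cv2.resize(b['image'][100:250,200:350],(400,400),interpolation=2)])
cv2.imwrite('pics/above.png',o[...,::-1])
```

```text
t 7.3 p [0.4666 0.1837 0.3224] x [ 0.622  0.783 -0.002] z [-0.001 -0.001 -1.   ] q [ 0.38  0.23  0.22  1.57 -0.    2.62] F [ 0.87  1.08 -1.88] M [ 0.018 -0.035  0.035] w 0.0207 58.9
slide [ 0.003 -0.005  0.57 ] rot [-0.001  0.003 -0.001]
scene ((0.46783247590065, 0.18639500439167023), (0.0872778594493866, 0.0894697904586792)) 753 [0.4679085  0.18687571 0.11574143]
 bristle mid [0.46650162 0.18541347 0.23752196] [0.05470178 0.05366571 0.03492374]
 nose 13 [0.46617029 0.18616652 0.18213364] 0.17714588713790758
side ((0.4652573764324188, 0.1853097826242447), (0.08676937967538834, 0.0908203050494194)) 486 [0.46561033 0.18492566 0.11597775]
 bristle mid [0.46523899 0.18136348 0.23752713] [0.05548432 0.05432952 0.03492814]
 nose 4 [0.46467581 0.181948   0.18202272] 0.18010447099615612
```

View pics/above.png

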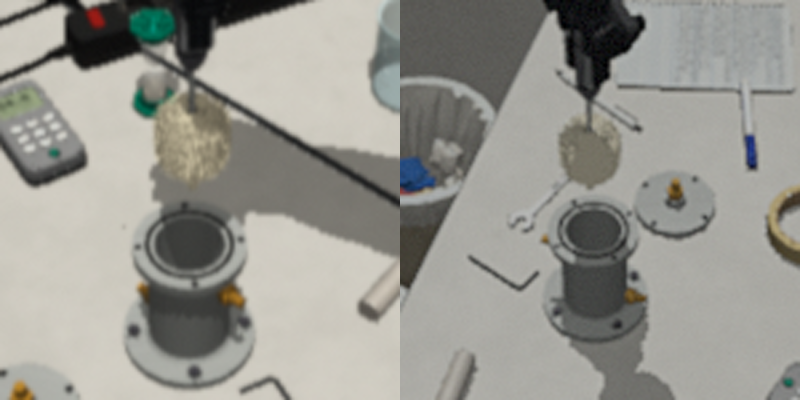

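The scene shows the brush hanging centred over the trap mouth (left panel about (190,240), right panel (593,230)). I am going down for stroke 1.

Call:
drive_tool:
  slide:
    - [0.007,-0.003,0.08]
    - [0.007,-0.003,0.17]
    - [0.007,-0.003,0.27]
    - [0.007,-0.003,0.36]
    - [0.007,-0.003,0.44]
    - [0.007,-0.003,0.51]
    - [0.007,-0.003,0.55]
    - [0.007,-0.003,0.566]
  rotation:
    - [0,0,0]
    - [0,0,0]
    - [0,0,0]
    - [0,0,0]
    - [0,0,0]
    - [0,0,0]
    - [0,0,0]
    - [0,0,0]

```text
clock: 8.4
eef_pos: [0.4669, 0.1854, 0.1806]
tool_rot: [0.901, 0.435, -0.001, -0.0]
ft_force: [-0.8, 0.3, -2.0]
grip_width: 0.0211
grasp_force: 58.9
```

Run:
```python
from h import *
state()
```

```text
t 8.4 p [0.4669 0.1854 0.1806] x [ 0.622  0.783 -0.002] z [-0.002 -0.001 -1.   ] q [ 0.38  0.27 -0.08  1.21 -0.    2.62] F [-0.77  0.26 -1.97] M [-0.003 -0.024  0.031] w 0.0211 58.9
```

Call:
drive_tool:
  slide:
    - [0,0,0.002]
    - [0,0,0.004]
    - [0,0,0.006]
    - [0,0,0.008]
    - [0,0,0.01]
    - [0,0,0.012]
    - [0,0,0.014]
    - [0,0,0.016]
  rotation:
    - [0,0,0]
    - [0,0,0]
    - [0,0,0]
    - [0,0,0]
    - [0,0,0]
    - [0,0,0]
    - [0,0,0]
    - [0,0,0]

```text
clock: 9.4
eef_pos: [0.4676, 0.1861, 0.1784]
tool_rot: [0.9, 0.435, 0.001, -0.0]
ft_force: [-1.2, -0.4, 8.8]
grip_width: 0.0206
grasp_force: 60.2
```

Call:
drive_tool:
  slide:
    - [0,0,-0.06]
    - [0,0,-0.13]
    - [0,0,-0.19]
    - [0,0,-0.2]
    - [0,0,-0.14]
    - [0,0,-0.07]
    - [0,0,-0.02]
    - [0,0,-0.005]
  rotation:
    - [0,0,0]
    - [0,0,0]
    - [0,0,0]
    - [0,0,0]
    - [0,0,0]
    - [0,0,0]
    - [0,0,0]
    - [0,0,0]

```text
clock: 10.4
eef_pos: [0.4668, 0.186, 0.1782]
tool_rot: [0.9, 0.435, -0.001, -0.0]
ft_force: [-3.3, -0.9, 15.6]
grip_width: 0.0206
grasp_force: 61.2
```

Call:
drive_tool:
  slide:
    - [0,0,-0.06]
    - [0,0,-0.13]
    - [0,0,-0.19]
    - [0,0,-0.195]
    - [0,0,-0.14]
    - [0,0,-0.07]
    - [0,0,-0.015]
    - [0,0,0]
  rotation:
    - [0,0,0]
    - [0,0,0]
    - [0,0,0]
    - [0,0,0]
    - [0,0,0]
    - [0,0,0]
    - [0,0,0]
    - [0,0,0]

```text
clock: 11.4
eef_pos: [0.4668, 0.186, 0.1782]
tool_rot: [0.9, 0.435, -0.001, -0.0]
ft_force: [-2.2, -0.4, 16.6]
grip_width: 0.0208
grasp_force: 61.2
```

Call:
drive_tool:
  slide:
    - [0,0,-0.04]
    - [0,0,-0.08]
    - [0,0,-0.12]
    - [0,0,-0.16]
    - [0,0,-0.185]
    - [0,0,-0.195]
    - [0,0,-0.195]
    - [0,0,-0.195]
  rotation:
    - [0,0,0]
    - [0,0,0]
    - [0,0,0]
    - [0,0,0]
    - [0,0,0]
    - [0,0,0]
    - [0,0,0]
    - [0,0,0]

```text
clock: 12.4
eef_pos: [0.4667, 0.1856, 0.2265]
tool_rot: [0.901, 0.435, -0.001, -0.0]
ft_force: [-0.4, 0.9, -1.8]
grip_width: 0.0205
grasp_force: 59.1
```

Run:
```python
from h import *
state()
a=grab('scene');b=grab('side')
o=np.hstack([cv2.resize(a['image'][150:300,210:360],(400,400),interpolation=2),cv2.resize(b['image'][100:250,200:350],(400,400),interpolation=2)])
cv2.imwrite('pics/up3.png',o[...,::-1])
```

```text
t 12.4 p [0.4667 0.1856 0.2265] x [ 0.622  0.783 -0.002] z [-0.002 -0.001 -1.   ] q [0.38 0.25 0.   1.33 0.   2.62] F [-0.39  0.87 -1.81] M [ 0.033 -0.026  0.007] w 0.0205 59.1
```

View pics/up3.png

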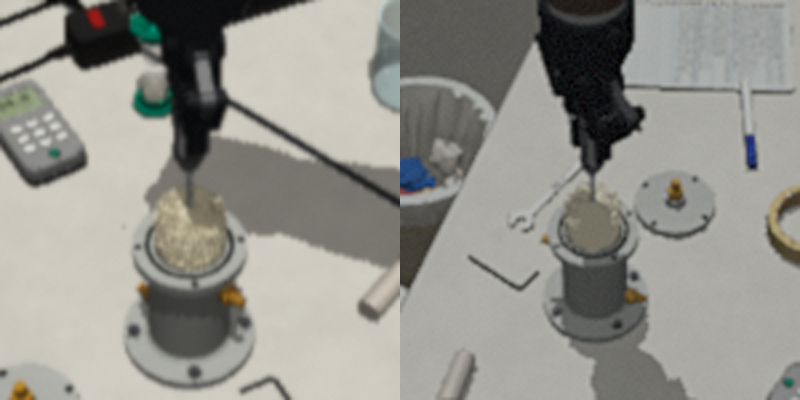

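The bristles stand about half out of the mouth (left panel (190,225)). Three strokes are done, so the probing for the drain hole starts now.

Call:
drive_tool:
  slide:
    - [0,0,0.06]
    - [0,0,0.12]
    - [0,0,0.165]
    - [0.025,0,0.18]
    - [0.05,0,0.184]
    - [0.05,0,0.19]
    - [0.05,0,0.194]
    - [0.05,0,0.195]
  rotation:
    - [0,0,0]
    - [0,0,0]
    - [0,0,0]
    - [0,0,0]
    - [0,0,0]
    - [0,0,0]
    - [0,0,0]
    - [0,0,0]

```text
clock: 13.5
eef_pos: [0.4748, 0.1955, 0.1788]
tool_rot: [0.901, 0.435, -0.0, -0.0]
ft_force: [-2.2, -1.7, 2.6]
grip_width: 0.0205
grasp_force: 59.1
```

Run:
```python
from h import *
state()
```

```text
t 13.5 p [0.4748 0.1955 0.1788] x [ 0.622  0.783 -0.001] z [-0.001 -0.    -1.   ] q [ 0.39  0.3  -0.06  1.22  0.    2.63] F [-2.23 -1.74  2.55] M [-0.581  0.591  0.011] w 0.0205 59.1
```

Call:
drive_tool:
  slide:
    - [0,0,-0.008]
    - [-0.003,0.012,-0.012]
    - [-0.007,0.025,-0.012]
    - [-0.007,0.025,-0.008]
    - [-0.007,0.025,-0.003]
    - [-0.007,0.025,0.001]
    - [-0.007,0.025,0.003]
    - [-0.007,0.025,0.003]
  rotation:
    - [0,0,0]
    - [0,0,0]
    - [0,0,0]
    - [0,0,0]
    - [0,0,0]
    - [0,0,0]
    - [0,0,0]
    - [0,0,0]

```text
clock: 14.5
eef_pos: [0.4784, 0.1903, 0.1773]
tool_rot: [0.9, 0.435, -0.001, -0.0]
ft_force: [-2.2, 0.5, -1.2]
grip_width: 0.0207
grasp_force: 59.2
```

Call:
drive_tool:
  slide:
    - [0,0,-0.008]
    - [-0.009,0.009,-0.012]
    - [-0.018,0.018,-0.012]
    - [-0.018,0.018,-0.008]
    - [-0.018,0.018,-0.004]
    - [-0.018,0.018,-0.001]
    - [-0.018,0.018,0]
    - [-0.018,0.018,0]
  rotation:
    - [0,0,0]
    - [0,0,0]
    - [0,0,0]
    - [0,0,0]
    - [0,0,0]
    - [0,0,0]
    - [0,0,0]
    - [0,0,0]

```text
clock: 15.5
eef_pos: [0.4792, 0.184, 0.1774]
tool_rot: [0.9, 0.435, -0.001, -0.0]
ft_force: [-1.7, 0.8, -1.1]
grip_width: 0.0208
grasp_force: 59.2
```

Call:
drive_tool:
  slide:
    - [0,0,-0.008]
    - [-0.012,0.003,-0.012]
    - [-0.025,0.007,-0.012]
    - [-0.025,0.007,-0.008]
    - [-0.025,0.007,-0.004]
    - [-0.025,0.007,-0.001]
    - [-0.025,0.007,0]
    - [-0.025,0.007,0]
  rotation:
    - [0,0,0]
    - [0,0,0]
    - [0,0,0]
    - [0,0,0]
    - [0,0,0]
    - [0,0,0]
    - [0,0,0]
    - [0,0,0]

```text
clock: 16.5
eef_pos: [0.4772, 0.1782, 0.1786]
tool_rot: [0.9, 0.435, 0.0, -0.0]
ft_force: [-2.8, 1.3, 5.3]
grip_width: 0.0208
grasp_force: 60.2
```

At 30° and 60° there was no support from the baffle, so the hole lies near 45° in tool axes.

Call:
drive_tool:
  slide:
    - [0,0,-0.01]
    - [0.018,-0.008,-0.012]
    - [0.035,-0.015,-0.012]
    - [0.035,-0.015,0]
    - [0.035,-0.015,0.01]
    - [0.035,-0.015,0.018]
    - [0.035,-0.015,0.025]
    - [0.035,-0.015,0.03]
  rotation:
    - [0,0,0]
    - [0,0,0]
    - [0,0,0]
    - [0,0,0]
    - [0,0,0]
    - [0,0,0]
    - [0,0,0]
    - [0,0,0]

```text
clock: 17.5
eef_pos: [0.4791, 0.187, 0.1698]
tool_rot: [0.901, 0.435, -0.001, -0.0]
ft_force: [-2.4, -0.1, -1.2]
grip_width: 0.0205
grasp_force: 59.4
```

Free at 8.5 mm below the face. I am going on slowly.

Call:
drive_tool:
  slide:
    - [0,0,0.004]
    - [0,0,0.008]
    - [0,0,0.012]
    - [0,0,0.016]
    - [0,0,0.02]
    - [0,0,0.023]
    - [0,0,0.025]
    - [0,0,0.025]
  rotation:
    - [0,0,0]
    - [0,0,0]
    - [0,0,0]
    - [0,0,0]
    - [0,0,0]
    - [0,0,0]
    - [0,0,0]
    - [0,0,0]

```text
clock: 18.5
eef_pos: [0.4791, 0.1871, 0.1635]
tool_rot: [0.901, 0.435, -0.001, -0.0]
ft_force: [-1.8, -1.1, -1.4]
grip_width: 0.0208
grasp_force: 59.4
```

Call:
drive_tool:
  slide:
    - [0,0,0.002]
    - [0,0,0.004]
    - [0,0,0.006]
    - [0,0,0.008]
    - [0,0,0.01]
    - [0,0,0.011]
    - [0,0,0.011]
    - [0,0,0.011]
  rotation:
    - [0,0,0]
    - [0,0,0]
    - [0,0,0]
    - [0,0,0]
    - [0,0,0]
    - [0,0,0]
    - [0,0,0]
    - [0,0,0]

```text
clock: 19.5
eef_pos: [0.4794, 0.1872, 0.1612]
tool_rot: [0.901, 0.435, -0.0, -0.0]
ft_force: [-2.5, -0.2, 3.3]
grip_width: 0.0211
grasp_force: 59.6
```

The bristles bear on the hole at about 17 mm deep. I pull clear, then push a second time.

Call:
drive_tool:
  slide:
    - [0,0,-0.02]
    - [0,0,-0.045]
    - [0,0,-0.07]
    - [0,0,-0.09]
    - [0,0,-0.104]
    - [0,0,-0.108]
    - [0,0,-0.108]
    - [0,0,-0.108]
  rotation:
    - [0,0,0]
    - [0,0,0]
    - [0,0,0]
    - [0,0,0]
    - [0,0,0]
    - [0,0,0]
    - [0,0,0]
    - [0,0,0]

```text
clock: 20.5
eef_pos: [0.4793, 0.1872, 0.1881]
tool_rot: [0.9, 0.435, -0.0, -0.0]
ft_force: [-3.3, 0.1, -1.3]
grip_width: 0.0204
grasp_force: 59.4
```

Call:
drive_tool:
  slide:
    - [0,0,0.02]
    - [0,0,0.04]
    - [0,0,0.06]
    - [0,0,0.08]
    - [0,0,0.093]
    - [0,0,0.102]
    - [0,0,0.107]
    - [0,0,0.107]
  rotation:
    - [0,0,0]
    - [0,0,0]
    - [0,0,0]
    - [0,0,0]
    - [0,0,0]
    - [0,0,0]
    - [0,0,0]
    - [0,0,0]

```text
clock: 21.5
eef_pos: [0.4792, 0.1872, 0.1613]
tool_rot: [0.9, 0.435, -0.001, -0.0]
ft_force: [-3.1, -0.5, -0.6]
grip_width: 0.0206
grasp_force: 59.6
```

Call:
drive_tool:
  slide:
    - [0,0,-0.05]
    - [0,0,-0.1]
    - [-0.02,-0.02,-0.15]
    - [-0.035,-0.035,-0.24]
    - [-0.035,-0.035,-0.36]
    - [-0.035,-0.035,-0.48]
    - [-0.035,-0.035,-0.6]
    - [-0.035,-0.035,-0.68]
  rotation:
    - [0,0,0]
    - [0,0,0]
    - [0,0,0]
    - [0,0,0]
    - [0,0,0]
    - [0,0,0]
    - [0,0,0]
    - [0,0,0]

```text
clock: 22.5
eef_pos: [0.4683, 0.1861, 0.3347]
tool_rot: [0.901, 0.435, 0.003, 0.0]
ft_force: [0.1, 0.6, -2.2]
grip_width: 0.0209
grasp_force: 59.1
```

Run:
```python
from h import *
state()
import nose; nose.cloud()
for n,(bu,bv) in (('scene',(365,170)),('side',(239,330))):
    p=pts(np.load(n+'.npz'))[bv-35:bv+35,bu-35:bu+35].reshape(-1,3); s=p[(np.abs(p[:,2]-.093)<.006)&(np.linalg.norm(p[:,:2]-[.5,-.178],axis=1)<.055)]
    print('lip',len(s),cv2.minEnclosingCircle(s[:,:2].astype(np.float32)))
to([.5,-.178,.325],[0,0,-1],.6)
```

```text
t 22.5 p [0.4683 0.1861 0.3347] x [0.622 0.783 0.004] z [ 0.005  0.002 -1.   ] q [ 0.38  0.23  0.25  1.59 -0.    2.62] F [ 0.15  0.59 -2.21] M [ 0.042 -0.033 -0.026] w 0.0209 59.1
scene 0.015 34 [ 0.0024 -0.0045  0.0244] mid [ 0.0021 -0.0039  0.0269] [0.017 0.011 0.024]
scene 0.07 500 [ 0.0026 -0.0108  0.0814] mid [ 0.0009 -0.0006  0.0849] [0.054 0.055 0.03 ]
scene 0.1 127 [ 0.0048 -0.0166  0.1065] mid [ 0.002  -0.0129  0.1074] [0.051 0.029 0.015]
scene 0.115 12 [ 0.0071 -0.0119  0.1173] mid [ 0.0032 -0.0096  0.1188] [0.04  0.022 0.007]
scene 0.125 12 [ 0.0015 -0.0013  0.1406] mid [ 0.0016 -0.0004  0.1413] [0.006 0.008 0.008]
 zmax [0.1401 0.142  0.1441 0.1449 0.1455]
side 0.015 16 [-0.0024  0.0031  0.0259] mid [-0.0033  0.003   0.0273] [0.009 0.01  0.023]
side 0.07 270 [-0.0073  0.0099  0.0826] mid [-0.0014 -0.0013  0.085 ] [0.052 0.057 0.03 ]
side 0.1 61 [-0.008  0.013  0.106] mid [-0.0033  0.0046  0.1072] [0.043 0.046 0.014]
side 0.125 4 [-0.0012  0.0014  0.1367] mid [-1.30e-03  1.00e-04  1.37e-01] [0.002 0.007 0.009]
 zmax [0.118  0.1324 0.1362 0.1365 0.1417]
lip 220 ((0.5036312937736511, -0.17567533254623413), 0.0425979346036911)
lip 311 ((0.4994982182979584, -0.17710091173648834), 0.04022359848022461)
slide [-1.065  1.004  0.038] rot [ 0.006 -0.015  0.599]
```

Call:
drive_tool:
  slide:
    - [-0.07,0.07,0]
    - [-0.19,0.18,0]
    - [-0.33,0.31,0.005]
    - [-0.47,0.44,0.01]
    - [-0.6,0.57,0.02]
    - [-0.73,0.69,0.03]
    - [-0.83,0.79,0.035]
    - [-0.9,0.85,0.038]
  rotation:
    - [0,0,0.04]
    - [0,-0.002,0.1]
    - [0.002,-0.004,0.18]
    - [0.003,-0.006,0.27]
    - [0.004,-0.008,0.36]
    - [0.005,-0.01,0.45]
    - [0.006,-0.013,0.54]
    - [0.006,-0.015,0.6]

```text
clock: 23.6
eef_pos: [0.4937, -0.1244, 0.3213]
tool_rot: [0.956, 0.294, -0.005, 0.001]
ft_force: [-0.5, -0.4, -2.2]
grip_width: 0.0206
grasp_force: 59.1
```

Run:
```python
from h import *
state()
to([.5003,-.1775,.325],[0,0,-1],.6)
```

```text
t 23.6 p [ 0.4937 -0.1244  0.3213] x [ 0.827  0.562 -0.009] z [-0.008 -0.004 -1.   ] q [-0.24  0.25  0.24  1.58 -0.01  2.3 ] F [-0.54 -0.42 -2.17] M [ 0.046 -0.015  0.008] w 0.0206 59.1
slide [-0.098  0.19  -0.014] rot [-0.003  0.018 -0.006]
```

Move over the beaker, then lower to a nose height of about 50 mm and check.

Call:
drive_tool:
  slide:
    - [-0.02,0.04,0]
    - [-0.045,0.09,0]
    - [-0.07,0.135,0]
    - [-0.09,0.175,0]
    - [-0.098,0.19,0]
    - [-0.098,0.19,0]
    - [-0.098,0.19,0]
    - [-0.098,0.19,0]
  rotation:
    - [0,0.004,0]
    - [0,0.008,0]
    - [0,0.012,0]
    - [0,0.016,0]
    - [0,0.018,-0.006]
    - [0,0.018,-0.006]
    - [0,0.018,-0.006]
    - [0,0.018,-0.006]

```text
clock: 24.6
eef_pos: [0.5002, -0.1753, 0.322]
tool_rot: [0.955, 0.297, -0.0, -0.001]
ft_force: [-0.2, 0.4, -1.2]
grip_width: 0.0205
grasp_force: 59.1
```

Run:
```python
from h import *
state()
to([.5003,-.1775,.152],[0,0,-1],.6)
a=grab('scene');b=grab('side')
o=np.hstack([cv2.resize(a['image'][80:230,290:440],(400,400),interpolation=2),cv2.resize(b['image'][240:390,160:310],(400,400),interpolation=2)])
cv2.imwrite('pics/back.png',o[...,::-1])
```

```text
t 24.6 p [ 0.5002 -0.1753  0.322 ] x [ 0.823  0.567 -0.   ] z [-0.001  0.002 -1.   ] q [-0.34  0.29  0.3   1.59  0.    2.2 ] F [-0.17  0.37 -1.23] M [ 0.04   0.025 -0.03 ] w 0.0205 59.1
slide [-0.005  0.009  0.68 ] rot [-0.005  0.     0.007]
```

View pics/back.png

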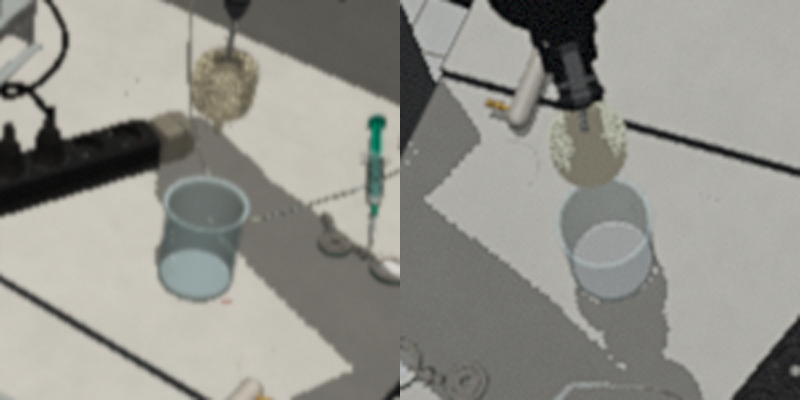

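The brush hangs over the empty beaker (left lip at (205,200), right at (605,215)). I lower it in two steps.

Call:
drive_tool:
  slide:
    - [-0.005,0.006,0.06]
    - [-0.005,0.006,0.13]
    - [-0.005,0.006,0.2]
    - [-0.005,0.006,0.27]
    - [-0.005,0.006,0.34]
    - [-0.005,0.006,0.4]
    - [-0.005,0.006,0.44]
    - [-0.005,0.006,0.45]
  rotation:
    - [0,0,0]
    - [0,0,0]
    - [0,0,0]
    - [0,0,0]
    - [0,0,0]
    - [0,0,0]
    - [0,0,0]
    - [0,0,0]

```text
clock: 25.7
eef_pos: [0.4996, -0.1772, 0.2088]
tool_rot: [0.955, 0.297, -0.001, -0.001]
ft_force: [0.1, 0.1, -1.0]
grip_width: 0.0207
grasp_force: 59.1
```

Call:
drive_tool:
  slide:
    - [0,0,0.04]
    - [0,0,0.08]
    - [0,0,0.12]
    - [0,0,0.155]
    - [0,0,0.185]
    - [0,0,0.205]
    - [0,0,0.22]
    - [0,0,0.226]
  rotation:
    - [0,0,0]
    - [0,0,0]
    - [0,0,0]
    - [0,0,0]
    - [0,0,0]
    - [0,0,0]
    - [0,0,0]
    - [0,0,0]

```text
clock: 26.7
eef_pos: [0.4998, -0.1773, 0.1528]
tool_rot: [0.955, 0.297, -0.001, -0.001]
ft_force: [-0.1, -0.6, -2.1]
grip_width: 0.0204
grasp_force: 59.1
```

Run:
```python
from h import *
state()
```

```text
t 26.7 p [ 0.4998 -0.1773  0.1528] x [ 0.824  0.567 -0.   ] z [-0.002  0.002 -1.   ] q [-0.34  0.35 -0.06  1.17  0.    2.2 ] F [-0.11 -0.58 -2.14] M [ 0.033  0.002 -0.003] w 0.0204 59.1
```

Call:
drive_tool:
  slide:
    - [0,0,0.003]
    - [0,0,0.003]
    - [0,0,0.003]
    - [0,0,0.003]
    - [0,0,0.003]
    - [0,0,0.003]
    - [0,0,0.003]
    - [0,0,0.003]
  rotation:
    - [0,0,0]
    - [0,0,0]
    - [0,0,0]
    - [0,0,0]
    - [0,0,0]
    - [0,0,0]
    - [0,0,0]
    - [0,0,0]
  gripper: 1

```text
clock: 27.7
eef_pos: [0.4997, -0.1773, 0.1521]
tool_rot: [0.955, 0.297, -0.0, -0.001]
ft_force: [-0.9, 0.0, -0.4]
grip_width: 0.0854
grasp_force: 0.0
```

Run:
```python
from h import *
state()
a=grab('scene');b=grab('side')
o=np.hstack([cv2.resize(a['image'][80:230,290:440],(400,400),interpolation=2),cv2.resize(b['image'][240:390,160:310],(400,400),interpolation=2)])
cv2.imwrite('pics/rel.png',o[...,::-1])
```

```text
t 27.7 p [ 0.4997 -0.1773  0.1521] x [ 0.824  0.567 -0.   ] z [-0.002  0.002 -1.   ] q [-0.34  0.35 -0.06  1.17  0.    2.2 ] F [-0.88  0.   -0.39] M [-0.056  0.022 -0.048] w 0.0854 0.0
```

View pics/rel.png

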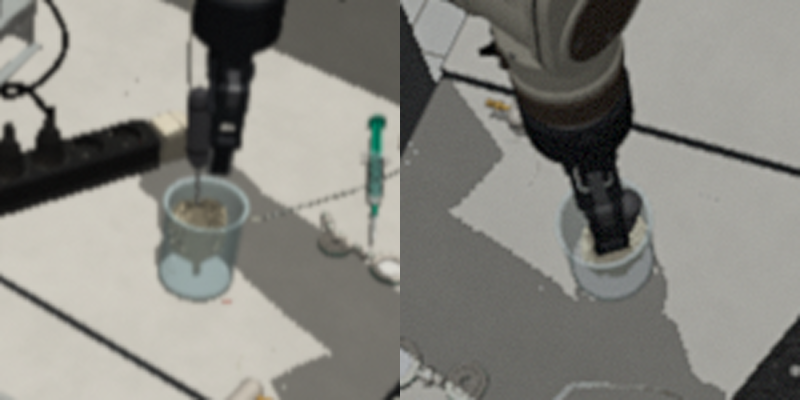

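Run:
```python
from h import *
P=np.vstack([pts(np.load(n+'.npz')).reshape(-1,3) for n in ('scene',)])
I=np.load('scene.npz')
P=pts(I)[110:145,355:372].reshape(-1,3); P=P[(P[:,2]>.135)&(P[:,2]<.21)&(np.linalg.norm(P[:,:2]-[.5,-.177],axis=1)<.08)]
o=bot.get_obs(); m=R.from_quat(o['tool_rot']).as_matrix()
L=(P-o['eef_pos'])@m
for z in (.145,.16,.175,.19,.2):
    k=np.abs(P[:,2]-z)<.007
    if k.any(): print(z,k.sum(),P[k].mean(0).round(4),'tool min/max',L[k].min(0).round(3),L[k].max(0).round(3))
```

```text
0.145 40 [ 0.5219 -0.1807  0.1448] tool min/max [0.006 0.009 0.   ] [0.026 0.021 0.014]
0.16 48 [ 0.5247 -0.1824  0.1597] tool min/max [ 0.007  0.01  -0.015] [ 0.028  0.023 -0.001]
0.175 69 [ 0.5143 -0.1696  0.1753] tool min/max [ 0.003 -0.056 -0.03 ] [ 0.029  0.043 -0.016]
0.19 71 [ 0.5166 -0.1706  0.1898] tool min/max [ 0.004 -0.056 -0.045] [ 0.031  0.046 -0.031]
0.2 40 [ 0.5207 -0.1757  0.1968] tool min/max [ 0.005 -0.056 -0.049] [ 0.029  0.042 -0.041]
```

Call:
drive_tool:
  slide:
    - [0,0.02,0]
    - [0,0.03,-0.02]
    - [0,0.03,-0.07]
    - [0,0.03,-0.14]
    - [0,0.03,-0.23]
    - [0,0.03,-0.33]
    - [0,0.03,-0.42]
    - [0,0.03,-0.46]
  rotation:
    - [0,0,0]
    - [0,0,0]
    - [0,0,0]
    - [0,0,0]
    - [0,0,0]
    - [0,0,0]
    - [0,0,0]
    - [0,0,0]

```text
clock: 28.8
eef_pos: [0.5049, -0.1839, 0.2695]
tool_rot: [0.955, 0.297, 0.001, 0.0]
ft_force: [-0.0, -0.9, 0.1]
grip_width: 0.0855
grasp_force: 0.0
```

Run:
```python
from h import *
state()
a=grab('scene');b=grab('side')
P=pts(a)[90:160,340:390].reshape(-1,3); P=P[(P[:,2]>.135)&(P[:,2]<.21)&(np.linalg.norm(P[:,:2]-[.5,-.177],axis=1)<.08)]
for z in (.145,.165,.185,.2):
    k=np.abs(P[:,2]-z)<.007
    if k.any(): print(z,k.sum(),P[k].mean(0).round(4))
o=np.hstack([cv2.resize(a['image'][80:230,290:440],(400,400),interpolation=2),cv2.resize(b['image'][240:390,160:310],(400,400),interpolation=2)])
cv2.imwrite('pics/end.png',o[...,::-1])
```

```text
t 28.8 p [ 0.5049 -0.1839  0.2695] x [0.824 0.567 0.002] z [ 0.002  0.    -1.   ] q [-0.35  0.3   0.19  1.45  0.    2.19] F [-0.04 -0.95  0.14] M [ 0.025 -0.026 -0.005] w 0.0855 0.0
0.145 48 [ 0.5211 -0.1819  0.145 ]
0.165 47 [ 0.5251 -0.1835  0.1645]
0.185 54 [ 0.5295 -0.1849  0.1855]
0.2 37 [ 0.5329 -0.1892  0.1967]
```

View pics/end.png

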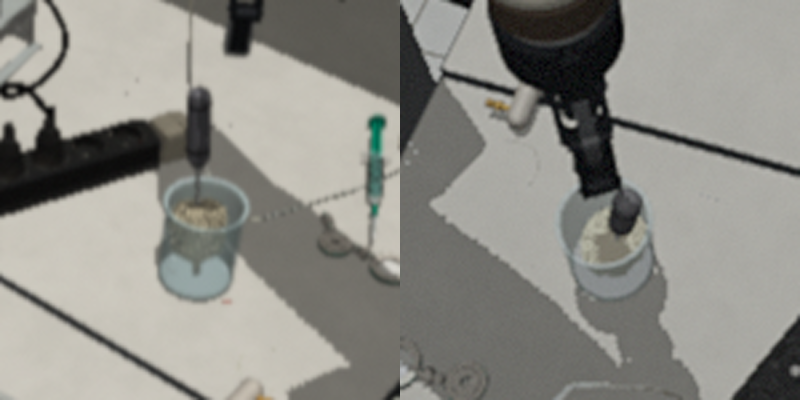

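The brush stands in the upright beaker, leaning slightly (handle at (200,125) left, (625,210) right), and the gripper is clear.

```bash
python3 -c "
from workcell import bot
print(bot.job_done())"
```

```text
the job is handed in; nothing more can be done
None
```

I scrubbed the trap with three full strokes, found the drain hole and pushed the nose about 17 mm through it twice, pulling clear in between. The brush is back in the beaker, handle up and released, and I handed the job in at about 29 s; no verdict came back.

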